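# Present the sample slide's label over the light pad

### The arm

A 6-joint arm with a two-finger parallel gripper is mounted at the origin on a cart in front of the work surface, level with it; the furniture and walls round the work are solid. World frame = base frame: x ahead of the robot, y to its left, z up, the work surface at z = 0. Lengths are in m, angles in rad, forces in N, time in s.
With the tool pointing down it reaches from about 0.375 to 0.9 m from the base axis. Payload 3.1 kg.
Tool frame: the origin (TCP) lies between the finger pads; the fingertips stand 25 mm ahead of it and the grasp point (between the pads) lies 6 mm ahead of it; x points along the fingers, y is the direction in which the jaws open and shut, and the axes are right-handed (so a half turn about x gives the same grasp; the last joint's range is limited). The gripper opens to 85 mm and grips with 20 to 120 N. Pads are 22 mm wide; open, the fingers measure 114 mm over their backs; the gripper's body (76 mm by 85 mm) begins 54 mm behind the grasp point. The pads swing forward as they close: fully open they stand 13 mm farther back than shut.
Start: joints at [-1.321, 0.527, 1.433, -0, 1.181, -0.178], TCP at [0.26, -0.568, 0.256] pointing down, gripper open.
Joint ranges: [-3.08, 3.08], [-0.75, 2.2], [0.22, 2.44], [-1.43, 4.57], [0, 2.65], [-2.85, 2.85]. Speed limits (rad/s): [2.79, 2.79, 3.14, 3.14, 3.14, 3.14].

### API

Orientations are given as a unit quaternion [x, y, z, w].
In Python, from station import manip, viewer, workorder gives the robot as it stands.
- The arm moves only by the shell command python3 -m crank 'ROWS' [FORCE]. ROWS is JSON, one flat list of numbers, 5 for each row, row after row: the opening, from 0 (shut) to 1 (fully open), then the shift along the world's x, y, z in mm, then the turn about the world's z in rad. A call has 1 to 10 rows; each row is the pose to reach, as a shift and turn from the pose commanded when the call began; what a row does not reach only later rows make up. A row lasts 1/8 s, in which the tool goes at most 62.5 mm and 10.7 degrees, less where a joint would pass 70% of its speed; a pose out of reach is approached as far as the arm can. A call with a gripper value outside its range is refused whole. The fingers move at their own pace and stop on an object; FORCE is the grip in N (left out, the last holds). Time passes only in rows, so rows that repeat a pose let the fingers close. It gives the time, the measured TCP pose, the force and the opening at its end, in the units of the state.
- manip.sense(): the state, without advancing time (a new reading comes with each control period).
- viewer.snapshot(name): name is "side" or "top" or "wrist"; returns a dict with "img" (480x640x3 uint8, red, green, blue), "range_z" (480x640 float32, m along the optical axis (not along the pixel's ray), 0 where there is no reading), "fx", "fy", "cx", "cy" (pixels), "origin" and "attitude" of the camera in the world. Camera axes: x right, y down, z forward; pixel columns grow to the right and rows downward; lengths in m; the calibration is good to about 2 mm. The wrist camera is an equidistant fisheye: a pixel r from the principal point sees the ray r / f radians off the axis. A picture is of the moment at which its call begins.
- workorder.sign_off(): hands the job in, once; it reports no verdict.
The state is a dict: "t": time; "q": joint angles; "qd": joint speeds; "tau": joint torques, N m; "tcp_pos": TCP position; "tool_rot": TCP orientation; "force": force on the tool from outside, world axes, zero at the start; "ft_torque": the same for the moment, N m; "finger_gap": opening from 0.0 (shut) to 1.0 (fully open).
Only numpy, scipy, OpenCV 4.12 (cv2) and the standard library are available. Lean on these libraries where they do the work, as an engineer would, in place of code of your own. Each camera call takes 0.05 s, during which the arm holds its last target.

### The job

Take the varnish sample slide out of the green slot of the drying rack, and find its frosted end by the small corner notch. Finish holding the slide level with its label side up and the middle of its frosted end over the middle of the light pad, about 10 cm above the bench, gripping it by the amber part and not by the frosted end; do not put it down. Leave the other two slides standing in their slots.

Things in the scene. Friction and masses are not known exactly. Their poses are not given: they have to be found in the camera images.
- rack: Fixed rack: dark base 80 x 225 x 8 mm, three posts (middle one green, others light grey) 85 mm apart along y, each 40 (x) x 16 (y) mm, top 40 mm up, with a slot 7.6 mm wide in x, 14 mm deep, open at both sides. A slide stands in each on a short edge, faces to +x and -x, sticking out 7 mm each side of its post. Origin: centre of underside.
- green_slot (a point): Centre of the floor of the green post's slot, 26 mm above the bench. The slide whose lower edge stands here is the one to take.
- light_pad: Fixed square light pad, 116 x 116 x 13 mm, black frame and white lit face. Origin: centre of its underside; z up.
- pad_centre (a point): Centre of the lit face, 13 mm above the bench.
- slide_a: Amber plate, 6 thick (x) x 30 wide (y) x 100 mm long (z), about 30 g; 28 mm of one end is frosted white, one corner of it notched 7 x 7 mm, yellow label on one face there. Seen label side on, frosted end up, the notch is upper right. Origin: middle of the edge in the slot; +z up the slide, +x out of the label face. Frosted end starts up. Which slot varies.
- slide_a_mid (a point): Centre of slide_a (mid length, width and thickness), 50 mm from either end, in the amber part; also its balance point.
- slide_a_frosted (a point): Centre of the frosted end of slide_a: 14 mm from that end, 36 mm from the slide's centre.
- slide_b: Amber plate, 6 thick (x) x 30 wide (y) x 100 mm long (z), about 30 g; 28 mm of one end is frosted white, one corner of it notched 7 x 7 mm, yellow label on one face there. Seen label side on, frosted end up, the notch is upper right. Origin: middle of the edge in the slot; +z up the slide, +x out of the label face. Frosted end starts up, label on the other side than a's. Which slot varies.
- slide_b_mid (a point): Centre of slide_b (mid length, width and thickness), 50 mm from either end, in the amber part; also its balance point.
- slide_b_frosted (a point): Centre of the frosted end of slide_b: 14 mm from that end, 36 mm from the slide's centre.
- slide_c: Amber plate, 6 thick (x) x 30 wide (y) x 100 mm long (z), about 30 g; 28 mm of one end is frosted white, one corner of it notched 7 x 7 mm, yellow label on one face there. Seen label side on, frosted end up, the notch is upper right. Origin: middle of the edge in the slot; +z up the slide, +x out of the label face. Frosted end starts down in the slot. Which slot varies.
- slide_c_mid (a point): Centre of slide_c (mid length, width and thickness), 50 mm from either end, in the amber part; also its balance point.
- slide_c_frosted (a point): Centre of the frosted end of slide_c: 14 mm from that end, 36 mm from the slide's centre.

How it is judged:
By the outcome, as a careful person would: the job done as asked, in the order asked, and still so for the second after the job is handed in, while the arm keeps its last pose, push and grip.
It also fails if it takes over 38 s, if anything falls off the work surface, if the arm or the gripper's body presses on something with over 40 N, if the wrist force passes 120 N, or if a joint passes its speed limit or range.

## Working session

There is one attempt and no reset: what is moved stays moved. The work goes in short steps, Python scripts to look and compute and a shell command to move; the robot and the scene stay as the last step left them, time stands still between calls to the robot, and variables do not carry over. Pictures are saved under pics/ and viewed, and the job is handed in when it is done.

```bash
ls; mkdir -p pics; python3 - <<'E'
from station import manip, viewer, workorder
import cv2
print(manip.sense())
for n in ["side","top","wrist"]:
    s=viewer.snapshot(n); cv2.imwrite(f"pics/{n}0.png",s["img"][:,:,::-1])
    print(n,s["fx"],s["fy"],s["cx"],s["cy"],s["origin"],s["attitude"])
E
```

```text
pics
{'t': 0.0, 'q': array([-1.32049972e+00,  5.28468429e-01,  1.43393217e+00, -1.85380131e-05,
        1.18141967e+00, -1.78485131e-01]), 'qd': array([-1.60835751e-03,  2.48971384e-04,  8.89335316e-05,  1.45496758e-04,
       -9.16443317e-04, -9.48301378e-04]), 'tau': array([-1.52652323e-03, -4.42351234e+01, -1.78027689e+01, -1.90808678e-04,
        8.63697322e-03,  6.51300411e-06]), 'tcp_pos': array([ 0.25971068, -0.5677328 ,  0.25532269]), 'tool_rot': array([-0.69088311, -0.15122778,  0.69095177, -0.14965407]), 'force': array([-0.36911315, -0.4568666 ,  0.28988981]), 'ft_torque': array([ 0.03830577,  0.0189928 , -0.04007947]), 'finger_gap': 1.0009909852214132}
side 549.011501720694 549.011501720694 327.6714969839865 232.19680726483423 [0.12357556 0.63572884 0.74310062] [-0.24059851  0.8809076  -0.39367     0.10553714]
top 481.84787716464274 481.84787716464274 325.5314249304246 246.78209991882923 [0.3468827  0.03992183 0.94935251] [ 0.70525826 -0.70452908  0.05898381 -0.05263528]
wrist 371.64829954431775 371.64829954431775 319.8031325314849 239.3441988740689 [ 0.32674975 -0.53663292  0.37177044] [ 0.83202594 -0.53478642 -0.08039008  0.12358705]
```

View pics/side0.png

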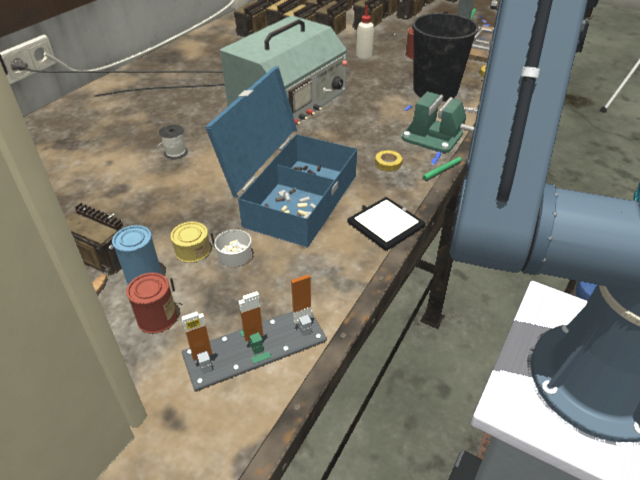

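View pics/top0.png

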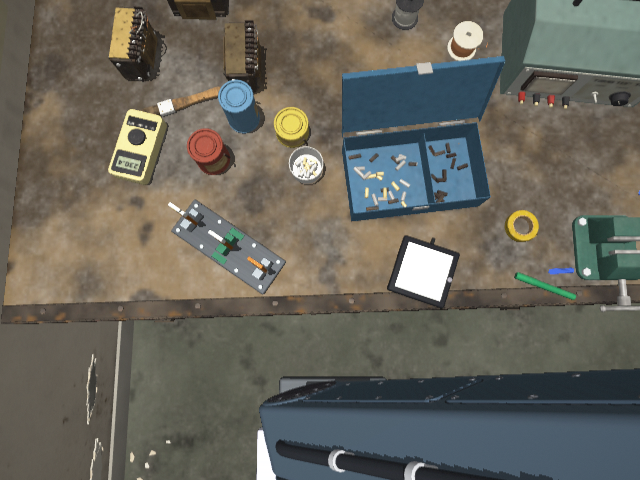

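View pics/wrist0.png

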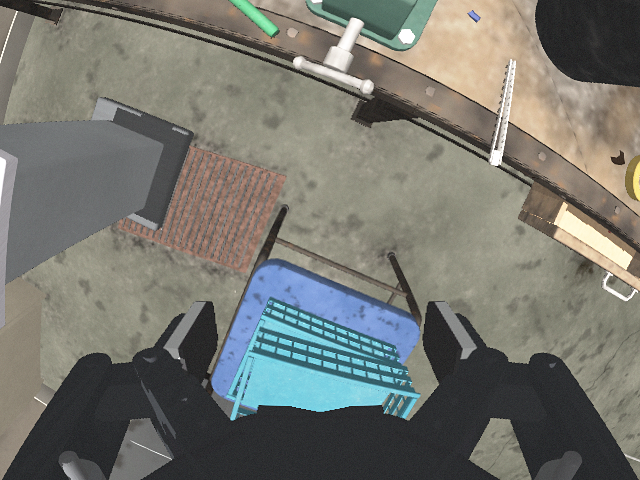

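```bash
cat > h.py <<'E'
import numpy as np, cv2
from scipy.spatial.transform import Rotation as R
from station import manip, viewer
def proj(s,P):
    P=np.atleast_2d(P); c=(P-s["origin"])@R.from_quat(s["attitude"]).as_matrix()
    return np.c_[s["fx"]*c[:,0]/c[:,2]+s["cx"], s["fy"]*c[:,1]/c[:,2]+s["cy"]]
def ray(s,uv,z):
    uv=np.atleast_2d(np.asarray(uv,float))
    d=np.c_[(uv[:,0]-s["cx"])/s["fx"],(uv[:,1]-s["cy"])/s["fy"],np.ones(len(uv))]@R.from_quat(s["attitude"]).as_matrix().T
    o=np.array(s["origin"]); return o+d*((z-o[2])/d[:,2])[:,None]
def cloud(s):
    v,u=np.mgrid[:480,:640]; Z=s["range_z"]
    c=np.stack([(u-s["cx"])/s["fx"]*Z,(v-s["cy"])/s["fy"]*Z,Z],-1)
    return c@R.from_quat(s["attitude"]).as_matrix().T+s["origin"]
def zoom(s,name,x0,y0,x1,y1,k):
    cv2.imwrite("pics/"+name,cv2.resize(s["img"][y0:y1,x0:x1,::-1],None,fx=k,fy=k,interpolation=cv2.INTER_CUBIC))
E
python3 - <<'E'
from h import *
s=viewer.snapshot("top"); zoom(s,"top1.png",160,190,300,300,5)
t=viewer.snapshot("side"); zoom(t,"side1.png",170,260,340,400,4)
np.set_printoptions(precision=4,suppress=True)
hsv=cv2.cvtColor(s["img"],cv2.COLOR_RGB2HSV)
# pad white
m=((hsv[...,1]<30)&(hsv[...,2]>230)).astype(np.uint8); m[:, :380]=0; m[:,470:]=0; m[:225]=0;m[315:]=0
n,l,st,ce=cv2.connectedComponentsWithStats(m); i=1+np.argmax(st[1:,4]); print("pad",st[i],ray(s,ce[i],.013))
r=cv2.minAreaRect(np.argwhere(l==i)[:,::-1].astype(np.float32)); b=ray(s,cv2.boxPoints(r),.013); print(b, b.mean(0),np.linalg.norm(b[1]-b[0]),np.linalg.norm(b[2]-b[1]))
C=cloud(s)
for uv in [(424,271),(440,330),(219,238),(232,248),(300,250)]: print(uv,C[uv[1],uv[0]])
# green
m=((hsv[...,0]>55)&(hsv[...,0]<85)&(hsv[...,1]>90)).astype(np.uint8); m[:,:170]=0;m[:,290:]=0;m[:200]=0;m[300:]=0
ys,xs=np.nonzero(m); print(len(xs),xs.min(),xs.max(),ys.min(),ys.max()); 
p=C[ys,xs]; print(np.percentile(p,[0,10,50,90,100],axis=0))
E
```

```text
pad [ 395  242   58   59 2198] [[ 0.4491 -0.1605  0.013 ]]
[[ 0.4204 -0.1015  0.013 ]
 [ 0.5075 -0.1325  0.013 ]
 [ 0.4776 -0.2209  0.013 ]
 [ 0.3913 -0.1888  0.013 ]] [ 0.4492 -0.1609  0.013 ] 0.09244837622473832 0.09335354535987804
(424, 271) [ 0.4487 -0.1616  0.0109]
(440, 330) [ 0.3242 -0.3867 -0.8015]
(219, 238) [0.4937 0.2177 0.1228]
(232, 248) [0.4913 0.2127 0.026 ]
(300, 250) [0.4916 0.0823 0.    ]
348 212 243 228 263
[[0.3469 0.0399 0.0048]
 [0.4723 0.2065 0.0079]
 [0.4946 0.2235 0.0129]
 [0.5241 0.2442 0.0414]
 [0.5349 0.2547 0.9494]]
```

View pics/top1.png

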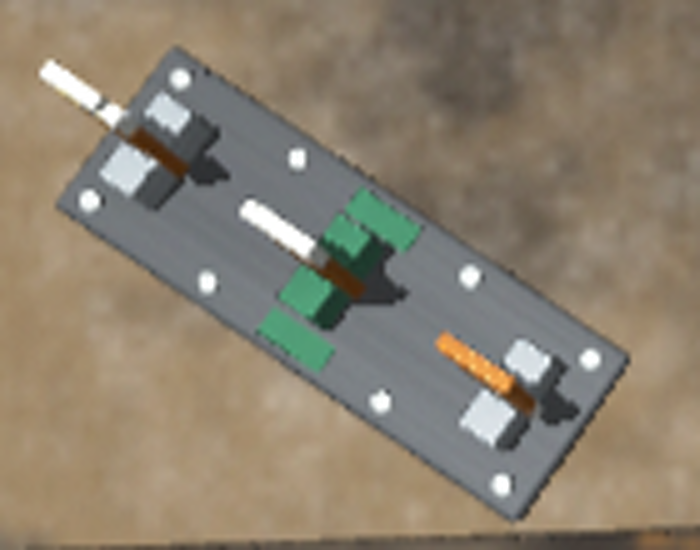

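View pics/side1.png

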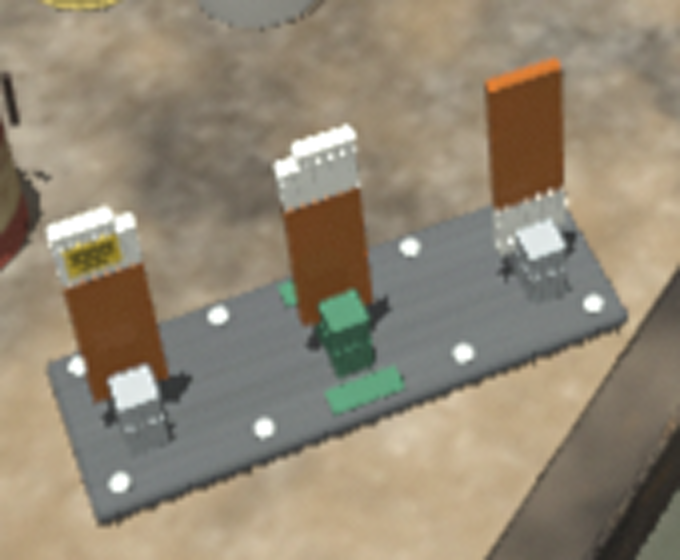

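```bash
python3 - <<'E'
from h import *
np.set_printoptions(precision=4,suppress=True)
s=viewer.snapshot("top"); t=viewer.snapshot("side")
c=np.array([(178,47),(628,360),(515,520),(58,207)])/5+[160,190]-.4
P=ray(s,c,.008); print("corners",P[:,:2].tolist(),P.mean(0),np.linalg.norm(np.roll(P,-1,0)-P,axis=1))
c=np.array([(180,78),(297,158),(470,276),(590,359),(89,201),(207,282),(380,402),(502,485)])/5+[160,190]-.4
Q=ray(s,c,.0085); print("screws",Q.mean(0))
for a,b in [(Q[3],Q[0]),(Q[7],Q[4])]: d=a-b; print(np.arctan2(d[1],d[0])*180/np.pi,np.linalg.norm(d))
for a,b in [(Q[0],Q[4]),(Q[3],Q[7])]: d=a-b; print(np.arctan2(d[1],d[0])*180/np.pi,np.linalg.norm(d))
# side screws
cs=np.array([(78,367),(218,315),(410,247),(593,303),(463,352),(264,428),(120,483)])/4+[170,260]-.4
Qs=ray(t,cs,.0085); print("side",Qs[:,:2].tolist())
# slide top centre line from top view: edge corners (white) 
hsv=cv2.cvtColor(s["img"],cv2.COLOR_RGB2HSV)
m=((hsv[...,1]<40)&(hsv[...,2]>225)).astype(np.uint8); m[:,:205]=0;m[:,226]=0;m[:,227:]=0;m[:226]=0;m[244:]=0
ys,xs=np.nonzero(m); uv=np.c_[xs,ys].astype(float); r=cv2.minAreaRect(uv.astype(np.float32)); b=ray(s,cv2.boxPoints(r),.126); print("slide top",len(xs),r,b,b.mean(0))
sn=manip.sense(); M=R.from_quat(sn["tool_rot"]).as_matrix(); print(M)
E
```

```text
corners [[0.5934486223567139, 0.2928341476630381], [0.46723527673701937, 0.11080182013235376], [0.40442457671879684, 0.15390168007451435], [0.5280434483765372, 0.3375135476405623]] [0.4983 0.2238 0.008 ] [0.2215 0.0762 0.2213 0.0792]
screws [0.4992 0.2254 0.0085]
-124.30374244986406 0.20053671678386836
-124.09677508122002 0.20050044361685107
-34.018701484269435 0.060528869177003695
-34.05125390482382 0.05980444226548888
side [[0.582777031578732, 0.29047132140589604], [0.5504730791401039, 0.24136186384711328], [0.5027702688275065, 0.17186305688806508], [0.4207639670004056, 0.15749131784474413], [0.45338904591492624, 0.20540080516251769], [0.5005486687933843, 0.2754351644959925], [0.5329086106017416, 0.32349516084182944]]
slide top 56 ((215.0, 234.99998474121094), (15.531603813171387, 3.3282012939453125), 33.690067291259766) [[0.5036 0.2371 0.126 ]
 [0.5085 0.2341 0.126 ]
 [0.4933 0.2112 0.126 ]
 [0.4884 0.2142 0.126 ]] [0.4984 0.2242 0.126 ]
[[-0.0001  0.4158 -0.9095]
 [ 0.0005 -0.9095 -0.4158]
 [-1.     -0.0005 -0.0001]]
```

```bash
python3 -m crank '[1,30,53,0,0.18, 1,60,106,0,0.36, 1,90,159,0,0.54, 1,115,212,0,0.72, 1,140,265,0,0.9, 1,165,318,0,1.08, 1,190,371,0,1.26, 1,195,430,0,1.44, 1,200,485,0,1.62, 1,207,540,0,1.8]'
```

```text
t: 1.6
tcp_pos: [0.467, -0.0266, 0.2566]
tool_rot: [0.31, 0.635, -0.31, 0.636]
force: [1.0, -0.1, 0.4]
finger_gap: 1.001
```

```bash
python3 -m crank '[1,7,52,0,0.15, 1,14,104,0,0.315, 1,21,156,0,0.315, 1,28,206,0,0.315, 1,33,252,0,0.315, 1,33,252,0,0.315]'
python3 - <<'E'
from h import *
np.set_printoptions(precision=4,suppress=True)
print(manip.sense())
s=viewer.snapshot("wrist"); cv2.imwrite("pics/w2.png",s["img"][:,:,::-1]); print(s["origin"],s["attitude"])
E
```

```text
t: 2.35
tcp_pos: [0.5, 0.2265, 0.2564]
tool_rot: [0.207, 0.676, -0.206, 0.677]
force: [-0.5, -0.1, 0.1]
finger_gap: 0.999
{'t': 2.35, 'q': array([ 0.2215,  0.4246,  1.6256,  0.0006,  1.0902, -0.7564]), 'qd': array([-0.0568, -0.014 ,  0.0409, -0.0334,  0.0048, -0.0204]), 'tau': array([  1.186 , -37.9556, -16.9259,   0.2036,  -0.0578,   0.1112]), 'tcp_pos': array([0.5   , 0.2265, 0.2564]), 'tool_rot': array([ 0.207 ,  0.676 , -0.2063,  0.6765]), 'force': array([-0.4729, -0.1089,  0.1423]), 'ft_torque': array([ 0.0166,  0.0257, -0.0177]), 'finger_gap': 0.9986361691261281}
[0.4373 0.2685 0.3727] [0.8734 0.464  0.0699 0.1304]
```

View pics/w2.png

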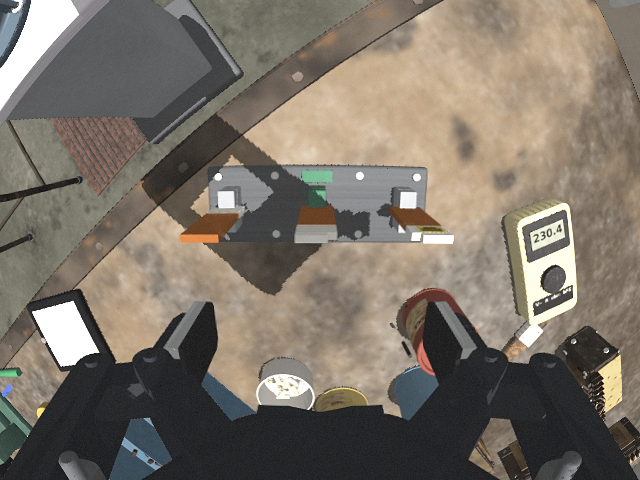

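```bash
cat >> h.py <<'E'
def wray(s,uv,z):
    uv=np.atleast_2d(np.asarray(uv,float)); x=(uv[:,0]-s["cx"]); y=uv[:,1]-s["cy"]; r=np.hypot(x,y)+1e-9; th=r/s["fx"]
    d=np.c_[np.sin(th)*x/r,np.sin(th)*y/r,np.cos(th)]@R.from_quat(s["attitude"]).as_matrix().T
    o=np.array(s["origin"]); return o+d*((z-o[2])/d[:,2])[:,None]
E
python3 - <<'E'
from h import *
s=viewer.snapshot("wrist"); zoom(s,"w3.png",170,150,470,255,2.6); zoom(s,"w3b.png",280,165,350,250,7)
sn=manip.sense(); print(sn["tcp_pos"], R.from_quat(sn["tool_rot"]).as_matrix()[:,1])
E
```

```text
[0.49951228 0.2237383  0.25614201] [ 0.56160954  0.82740195 -0.0008571 ]
```

View pics/w3b.png

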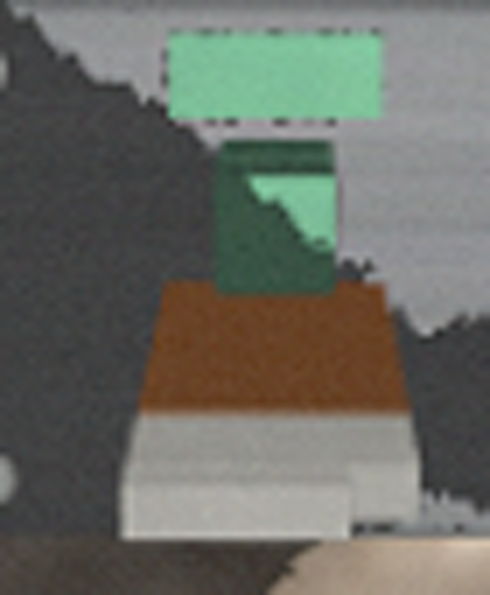

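View pics/w3.png

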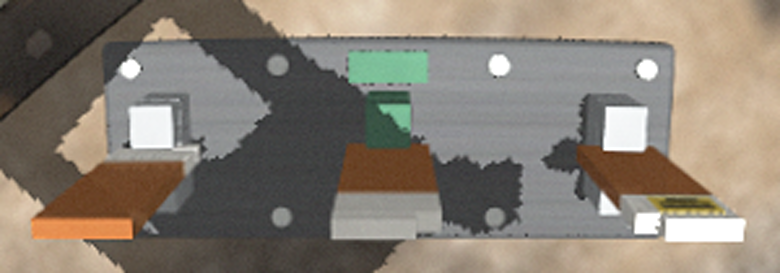

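```bash
python3 - <<'E'
from h import *
np.set_printoptions(precision=4,suppress=True)
s=viewer.snapshot("wrist")
f=lambda a:np.array(a)/7+[280,165]-.43
L=np.array([.828,-.561]);Y=np.array([.561,.828]); T=np.array([.4998,.2245])
def rep(n,p): d=p[:,:2]-T; print(n,p[:,:2].tolist(),"L",d@L,"Y",d@Y)
rep("topedge",wray(s,f([(122,482),(350,482),(350,538),(122,538)]),.126))
rep("notch edge",wray(s,f([(350,462),(418,460)]),.119))
rep("base of frosted edges -L face",wray(s,f([(140,411),(412,411)]),.098))
rep("green marks",wray(s,f([(168,30),(383,30),(383,120),(168,120)]),.0085))
rep("slide at post top",wray(s,f([(165,285),(385,285)]),.040))
rep("screws",wray(s,np.array([(130,68),(278,65),(499,65),(648,69),(280,217),(495,216)])/2.6+[170,150]-.3,.0085))
E
```

```text
topedge [[0.4869646233241718, 0.2128959884993519], [0.49961447389536634, 0.23150426109767974], [0.5044222843166624, 0.22828837236028787], [0.49169530456238203, 0.20955510999663407]] L [-0.0041 -0.0041  0.0017  0.0017] Y [-0.0168  0.0057  0.0057 -0.0169]
notch edge [[0.4996361309098155, 0.23169385131647297], [0.5033291325250878, 0.23751050772940605]] L [-0.0042 -0.0044] Y [0.0059 0.0128]
base of frosted edges -L face [[0.48713404845000796, 0.2131250270092736], [0.5038064247892612, 0.23765581298024296]] L [-0.0041 -0.0041] Y [-0.0165  0.0131]
green marks [[0.4603295480902496, 0.230688451820371], [0.47725186829656724, 0.25556623986837257], [0.4878827421043377, 0.24844652616303575], [0.47085547709232267, 0.22340967348431706]] L [-0.0362 -0.0361 -0.0233 -0.0234] Y [-0.017   0.0131  0.0131 -0.0171]
slide at post top [[0.4855989240589426, 0.21438034334403966], [0.5017308774613557, 0.2381085262610178]] L [-0.0061 -0.006 ] Y [-0.0163  0.0124]
screws [[0.41713843878264695, 0.1574926893210288], [0.4499251645314213, 0.2055010829330591], [0.49705167469118006, 0.2747974783194983], [0.530131728703201, 0.3229668189190743], [0.49911375669041674, 0.17105877898908955], [0.546322995521096, 0.24125677297107895]] L [-0.0309 -0.0306 -0.0305 -0.0301  0.0294  0.0291] Y [-0.1019 -0.0437  0.0401  0.0985 -0.0446  0.04  ]
```

```bash
python3 -m crank '[1,-2,0,-50,0, 1,-2,0,-90,0, 1,-2,0,-130,0, 1,-2,0,-160,0, 1,-2,0,-173,0, 1,-2,0,-173,0]' 20
python3 - <<'E'
from h import *
np.set_printoptions(precision=4,suppress=True)
s=viewer.snapshot("wrist"); cv2.imwrite("pics/w4.png",s["img"][:,:,::-1])
sn=manip.sense(); print(sn["tcp_pos"],sn["force"])
E
```

```text
t: 3.25
tcp_pos: [0.5086, 0.224, 0.0914]
tool_rot: [0.211, 0.668, -0.204, 0.683]
force: [6.3, 4.5, 41.3]
finger_gap: 1.0
[0.5082 0.224  0.0915] [ 5.8426  5.5923 41.3781]
```

View pics/w4.png

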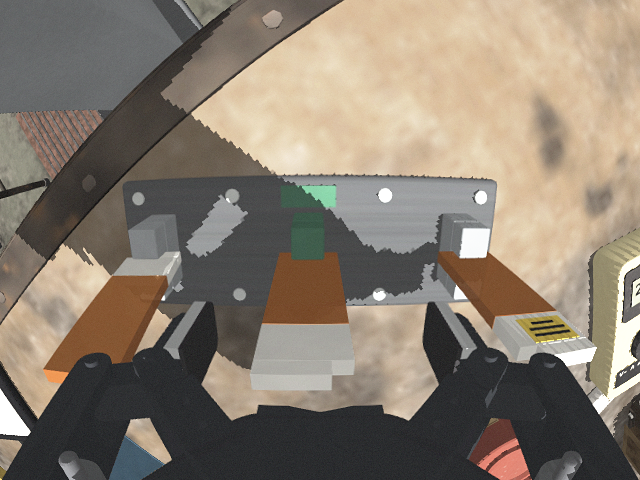

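```bash
python3 - <<'E'
from h import *
np.set_printoptions(precision=4,suppress=True)
sn=manip.sense(); print(sn)
E
python3 -m crank '[1,0,0,10,0, 1,0,0,18,0, 1,0,0,18,0]' 20
python3 - <<'E'
from h import *
np.set_printoptions(precision=4,suppress=True)
sn=manip.sense(); print(sn['tcp_pos'],sn['force'],sn['ft_torque'],sn['tool_rot'])
s=viewer.snapshot("side"); zoom(s,"s5.png",170,160,370,400,2.5)
s=viewer.snapshot("top"); zoom(s,"t5.png",160,160,330,300,4)
s=viewer.snapshot("wrist"); zoom(s,"w5.png",0,100,640,480,1.25)
E
```

```text
{'t': 3.3, 'q': array([ 0.215 ,  0.6741,  1.7515, -0.0034,  0.6929, -0.7567]), 'qd': array([-0.0003, -0.005 ,  0.0091,  0.0026,  0.0037,  0.0009]), 'tau': array([ -1.2537, -20.8197,  -0.4114,   0.8859,  -0.2731,   0.2098]), 'tcp_pos': array([0.5082, 0.224 , 0.0915]), 'tool_rot': array([ 0.2111,  0.6684, -0.2044,  0.6833]), 'force': array([ 5.8426,  5.5923, 41.3781]), 'ft_torque': array([-1.7501,  0.7975,  0.197 ]), 'finger_gap': 0.9985475718080139}
t: 3.68
tcp_pos: [0.4977, 0.2229, 0.1015]
tool_rot: [0.209, 0.676, -0.209, 0.676]
force: [-0.2, 0.3, 0.8]
finger_gap: 1.0
[0.4977 0.2229 0.1015] [-0.1829  0.3127  0.8416] [ 0.0259 -0.0515 -0.0334] [ 0.2086  0.6757 -0.2087  0.6755]
```

View pics/s5.png

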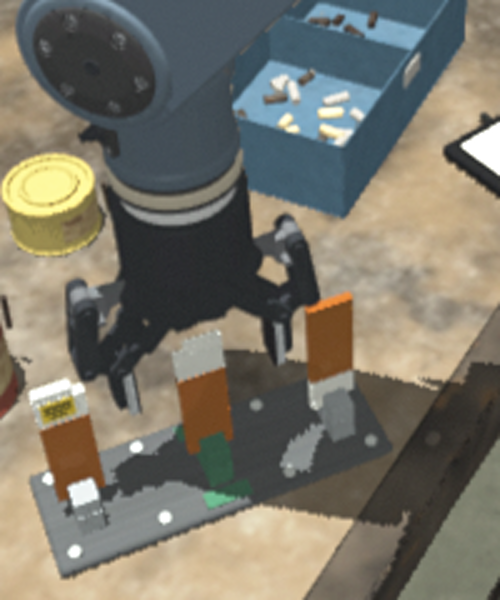

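View pics/w5.png

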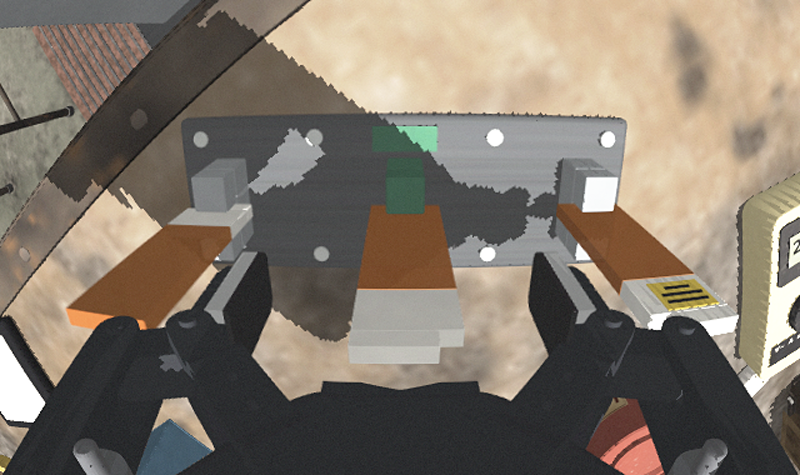

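View pics/t5.png

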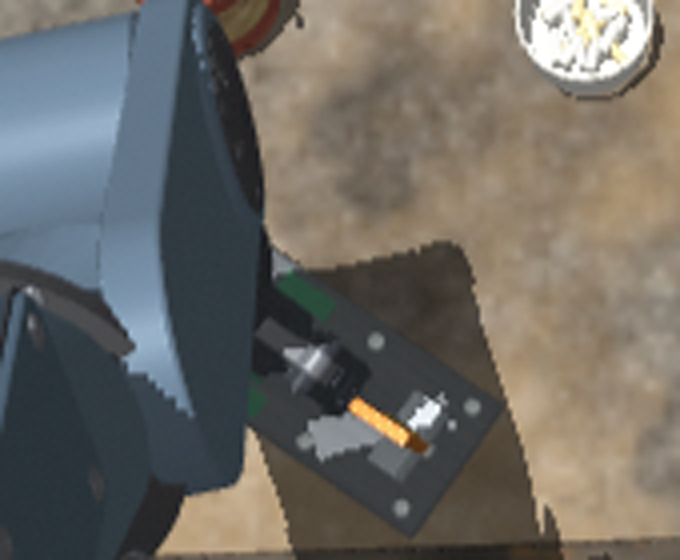

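```bash
python3 -m crank '[0.6,0,1,4,0, 0.55,0,1,4,0, 0.55,0,1,0,0, 0.55,0,1,-4,0, 0.55,0,1,-8,0]' 20
python3 - <<'E'
from h import *
np.set_printoptions(precision=4,suppress=True)
sn=manip.sense(); print(sn['tcp_pos'],sn['force'],sn['ft_torque'],sn['tool_rot'])
s=viewer.snapshot("wrist"); zoom(s,"w6.png",0,100,640,480,1.25)
E
```

```text
t: 4.45
tcp_pos: [0.4977, 0.2246, 0.0929]
tool_rot: [0.208, 0.676, -0.208, 0.676]
force: [-0.2, -0.4, 0.2]
finger_gap: 0.549
[0.4977 0.2246 0.0929] [-0.1501 -0.3623  0.2201] [-0.0181  0.0034 -0.0103] [ 0.2081  0.6759 -0.2083  0.6756]
```

View pics/w6.png

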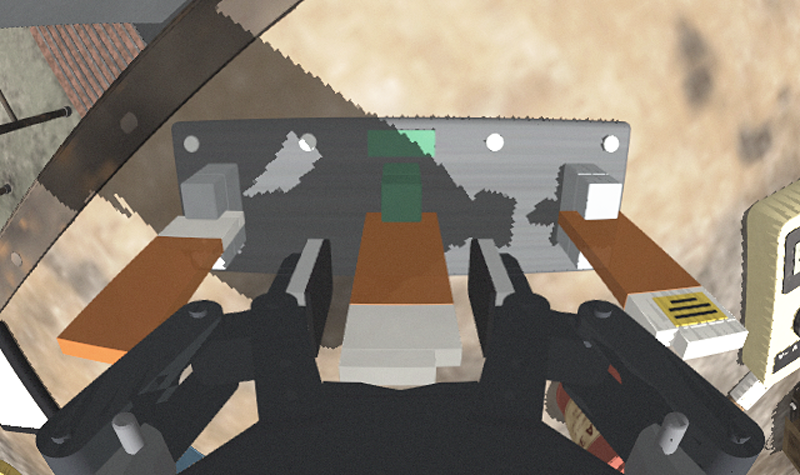

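```bash
python3 -m crank '[0.55,0,0,-3,0, 0.55,0,0,-6,0, 0.55,0,0,-9,0, 0.55,0,0,-9,0]' 20
python3 - <<'E'
from h import *
np.set_printoptions(precision=4,suppress=True)
sn=manip.sense(); print(sn['tcp_pos'],sn['force'],sn['ft_torque'])
s=viewer.snapshot("wrist"); zoom(s,"w7.png",0,100,640,480,1.25)
E
```

```text
t: 5.0
tcp_pos: [0.4978, 0.2246, 0.0841]
tool_rot: [0.208, 0.676, -0.208, 0.676]
force: [-0.2, 0.0, -0.7]
finger_gap: 0.551
[0.4978 0.2246 0.0841] [-0.2103  0.0286 -0.7473] [-0.0267  0.0295  0.0493]
```

View pics/w7.png

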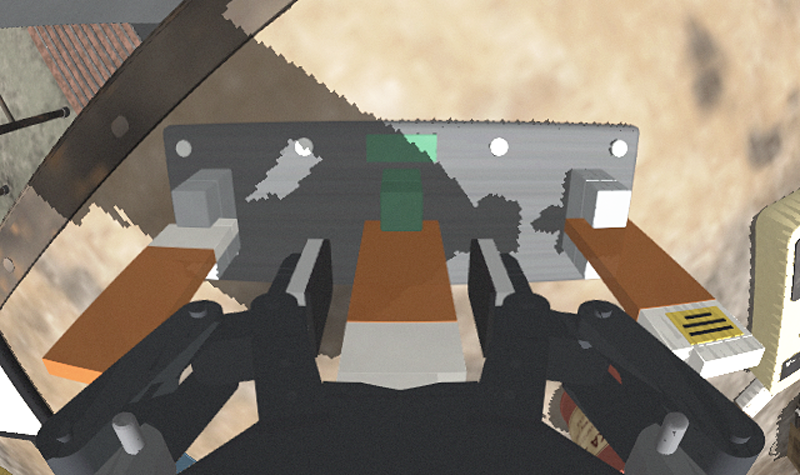

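```bash
python3 -m crank '[0.4,0,0,0,0, 0.3,0,0,0,0, 0.2,0,0,0,0, 0.2,0,0,0,0]' 20
python3 - <<'E'
from h import *
np.set_printoptions(precision=4,suppress=True)
sn=manip.sense(); print(sn['tcp_pos'],sn['force'],sn['ft_torque'])
s=viewer.snapshot("wrist"); zoom(s,"w8.png",0,100,640,480,1.25)
E
```

```text
t: 5.55
tcp_pos: [0.4981, 0.2246, 0.0845]
tool_rot: [0.208, 0.676, -0.208, 0.676]
force: [0.4, -0.7, 0.8]
finger_gap: 0.353
[0.4981 0.2246 0.0845] [ 0.4396 -0.672   0.7638] [-0.1072 -0.0869 -0.0165]
```

View pics/w8.png

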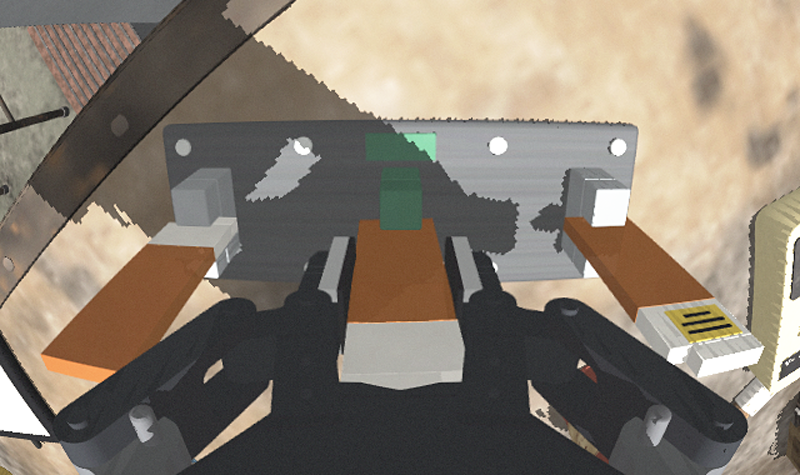

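```bash
python3 -m crank '[0.2,0,0,5,0, 0.2,0,0,10,0, 0.2,-4,2.6,10,0, 0.2,-7.6,5.2,9.8,0, 0.2,-11,7.5,9,0, 0.2,-14.6,9.9,8,0, 0.2,-18,12,6.8,0, 0.2,-21.1,14.3,5,0]' 20
python3 - <<'E'
from h import *
np.set_printoptions(precision=4,suppress=True)
sn=manip.sense(); print(sn['tcp_pos'],sn['force'],sn['ft_torque'])
s=viewer.snapshot("wrist"); zoom(s,"w9.png",0,100,640,480,1.25)
s=viewer.snapshot("side"); zoom(s,"s9.png",170,160,370,400,2.5)
E
```

```text
t: 6.6
tcp_pos: [0.4779, 0.2393, 0.0899]
tool_rot: [0.209, 0.675, -0.208, 0.677]
force: [2.8, -1.6, 5.5]
finger_gap: 0.35
[0.4779 0.2393 0.0899] [ 2.8046 -1.5723  5.4694] [-0.3983 -0.7642  0.1129]
```

View pics/w9.png

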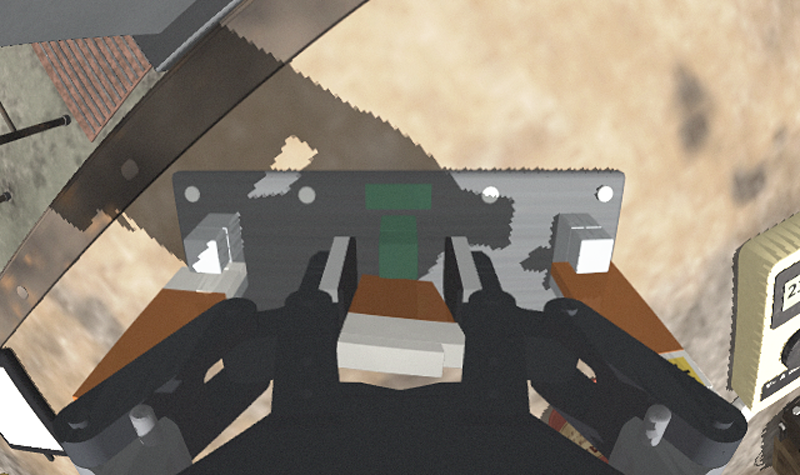

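View pics/s9.png

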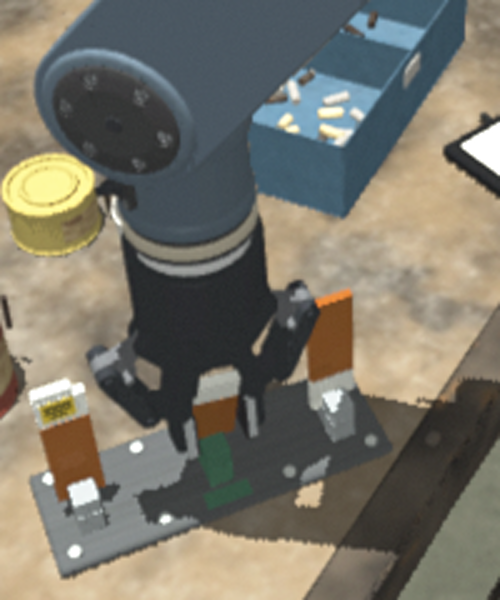

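```bash
python3 -m crank '[0.2,-3,2,-2,0, 0.2,-6,4,-4.4,0, 0.2,-8.8,5.9,-7,0, 0.2,-11.3,7.6,-10,0, 0.2,-13.6,9.2,-13.2,0, 0.2,-15.6,10.5,-16.7,0]' 20
python3 - <<'E'
from h import *
np.set_printoptions(precision=4,suppress=True)
sn=manip.sense(); print(sn['tcp_pos'],sn['force'],sn['ft_torque'])
s=viewer.snapshot("wrist"); zoom(s,"w10.png",0,100,640,480,1.25)
s=viewer.snapshot("side"); zoom(s,"s10.png",170,160,370,400,2.5)
E
```

```text
t: 7.45
tcp_pos: [0.4607, 0.2518, 0.0744]
tool_rot: [0.21, 0.676, -0.207, 0.676]
force: [-5.0, 9.9, 20.6]
finger_gap: 0.34
[0.4607 0.2518 0.0744] [-4.9593  9.8644 20.6059] [1.3295 0.1063 0.393 ]
```

View pics/w10.png

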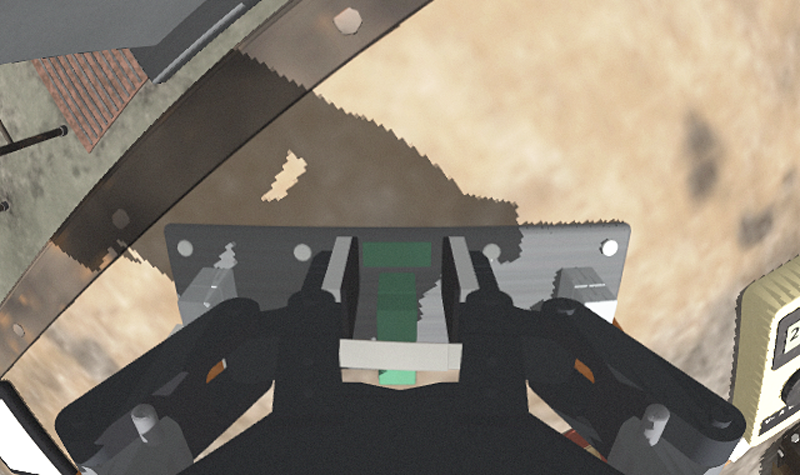

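View pics/s10.png

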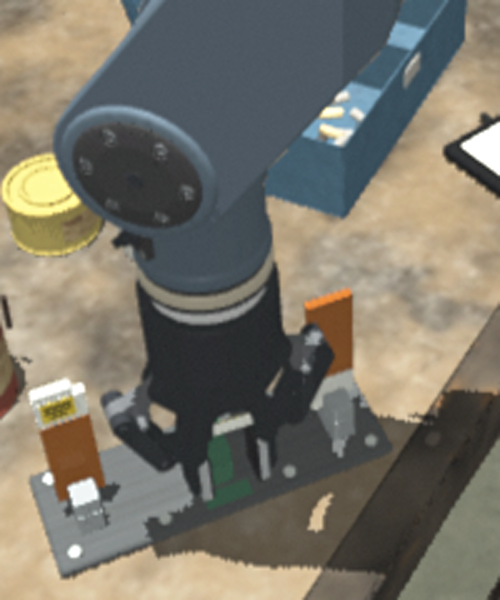

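```bash
python3 - <<'E'
from h import *
s=viewer.snapshot("wrist"); zoom(s,"w11.png",255,270,385,425,5); zoom(s,"w11b.png",20,270,640,480,1.28)
s=viewer.snapshot("side"); zoom(s,"s11.png",170,260,340,400,4)
print(manip.sense()['force'])
E
```

```text
[-3.28052006  8.90893734 15.15546878]
```

View pics/w11.png

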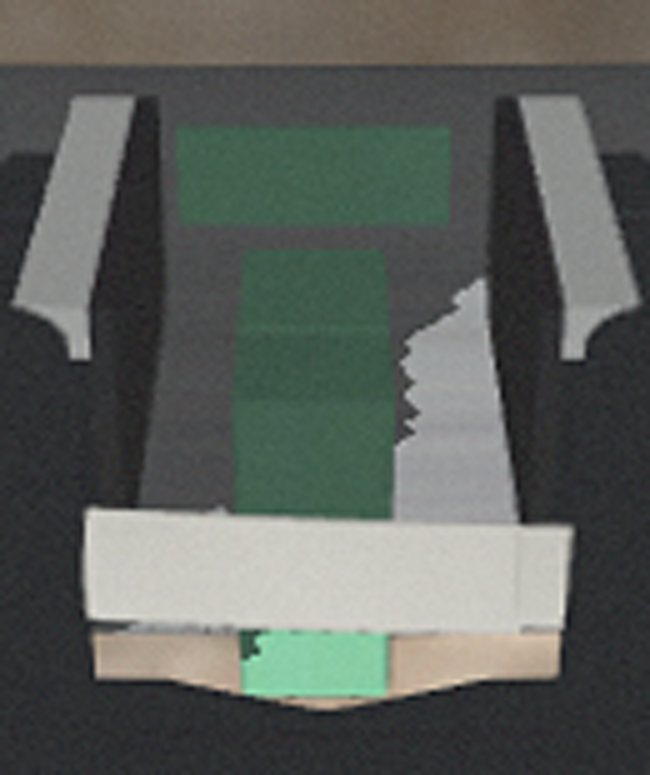

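View pics/s11.png

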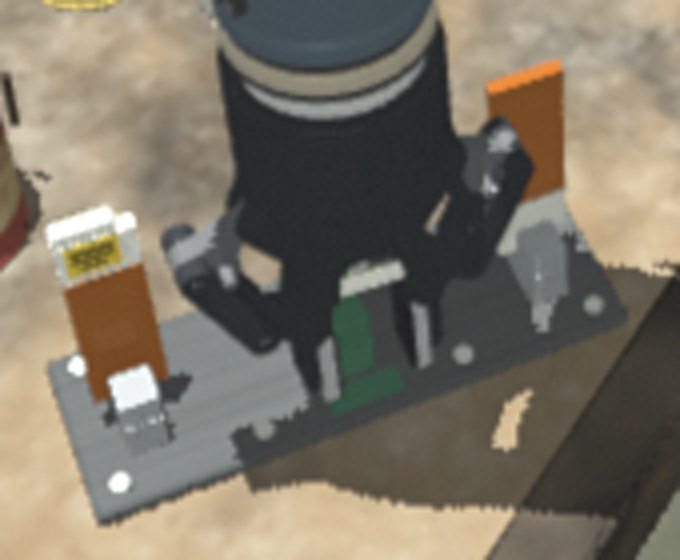

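```bash
python3 - <<'E'
from h import *
np.set_printoptions(precision=4,suppress=True)
s=viewer.snapshot("wrist"); sn=manip.sense(); L=np.array([.828,-.561]);Y=np.array([.561,.828]); T=np.array([.498,.224])
def lyz(p): return np.array([(p[:2]-T)@L,(p[:2]-T)@Y,p[2]])*1000
o=np.array(s["origin"]); print("cam",lyz(o),"tcp",lyz(sn["tcp_pos"]),sn["t"],sn["force"])
for uv in [(255+325/5,270+565/5),(255+85/5,270+508/5),(255+572/5,270+525/5),(255+85/5,270+618/5),(255+568/5,270+630/5)]:
    p=wray(s,uv,0.09)[0]; d=(p-o)/np.linalg.norm(p-o); dl=lyz(o+d)-lyz(o); print(uv,dl/1000,"deg from vertical",np.degrees(np.arctan2(dl[0],-dl[2])), "at .118m:",lyz(o+.118*d))
E
```

```text
cam [-122.1233    1.7618  190.5728] tcp [-46.9171   2.0482  74.173 ] 7.7 [-2.3126  8.4403 16.182 ]
(320.0, 383.0) [ 0.6301  0.0011 -0.7766] deg from vertical 39.05594654497352 at .118m: [-47.7696   1.8892  98.9366]
(272.0, 371.6) [ 0.6024 -0.1249 -0.7885] deg from vertical 37.37895642786741 at .118m: [-51.0444 -12.9787  97.5346]
(369.4, 375.0) [ 0.6101  0.1308 -0.7816] deg from vertical 37.974948646968194 at .118m: [-50.1351  17.193   98.349 ]
(272.0, 393.6) [ 0.6482 -0.1242 -0.7513] deg from vertical 40.78785716472351 at .118m: [-45.6303 -12.8938 101.9168]
(368.6, 396.0) [ 0.6537  0.1275 -0.746 ] deg from vertical 41.22509193909933 at .118m: [-44.9884  16.8067 102.5402]
```

```bash
python3 -m crank '[0.2,-3,2,5,0, 0.2,-6.5,4.5,10,0, 0.2,-10,6.7,15,0, 0.2,-13,9,20,0, 0.2,-13,9,20,0]' 25
python3 - <<'E'
from h import *
np.set_printoptions(precision=4,suppress=True)
sn=manip.sense(); print(sn['tcp_pos'],sn['force'],sn['ft_torque'])
s=viewer.snapshot("wrist"); zoom(s,"w12.png",160,200,480,460,2.4)
s=viewer.snapshot("side"); zoom(s,"s12.png",170,230,340,400,3.5)
E
```

```text
t: 8.32
tcp_pos: [0.4476, 0.2585, 0.0928]
tool_rot: [0.208, 0.676, -0.208, 0.676]
force: [0.6, -0.8, -0.6]
finger_gap: 0.327
[0.4476 0.2585 0.0928] [ 0.603  -0.7709 -0.5821] [-0.0132 -0.0223 -0.0252]
```

View pics/w12.png

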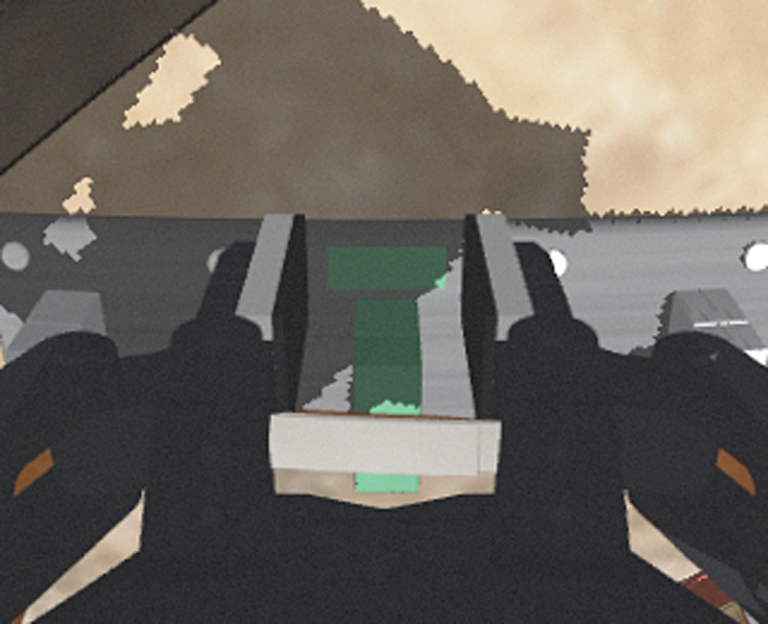

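View pics/s12.png

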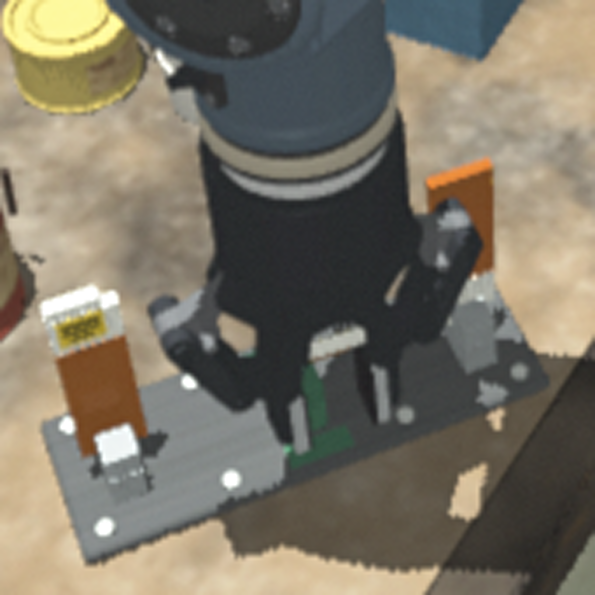

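```bash
python3 -m crank '[0.2,0,0,30,0, 0.2,0,0,70,0, 0.2,0,0,110,-0.18, 0.2,0,0,110,-0.36, 0.2,0,0,110,-0.54, 0.2,0,0,110,-0.72, 0.2,0,0,110,-0.9, 0.2,0,0,110,-1.08, 0.2,0,0,110,-1.26, 0.2,0,0,110,-1.44]' 25
python3 - <<'E'
from h import *
np.set_printoptions(precision=4,suppress=True)
sn=manip.sense(); print(sn['tcp_pos'],sn['force'],sn['ft_torque'])
s=viewer.snapshot("side"); print(proj(s,sn['tcp_pos'])); cv2.imwrite("pics/s13f.png",s["img"][:,:,::-1])
u,v=proj(s,sn['tcp_pos'])[0].astype(int); zoom(s,"s13.png",u-70,v-60,u+80,v+60,5)
s=viewer.snapshot("top"); print(proj(s,sn['tcp_pos'])); u,v=proj(s,sn['tcp_pos'])[0].astype(int); zoom(s,"t13.png",u-75,v-60,u+75,v+60,5)
E
```

```text
t: 9.68
tcp_pos: [0.448, 0.2582, 0.2023]
tool_rot: [-0.603, -0.369, 0.604, -0.369]
force: [-0.1, 0.3, -0.5]
finger_gap: 0.327
[0.448  0.2582 0.2023] [-0.1081  0.2514 -0.4822] [ 0.0007  0.01   -0.0081]
[[259.4474 289.0484]]
[[181.3073 257.8495]]
```

View pics/s13.png

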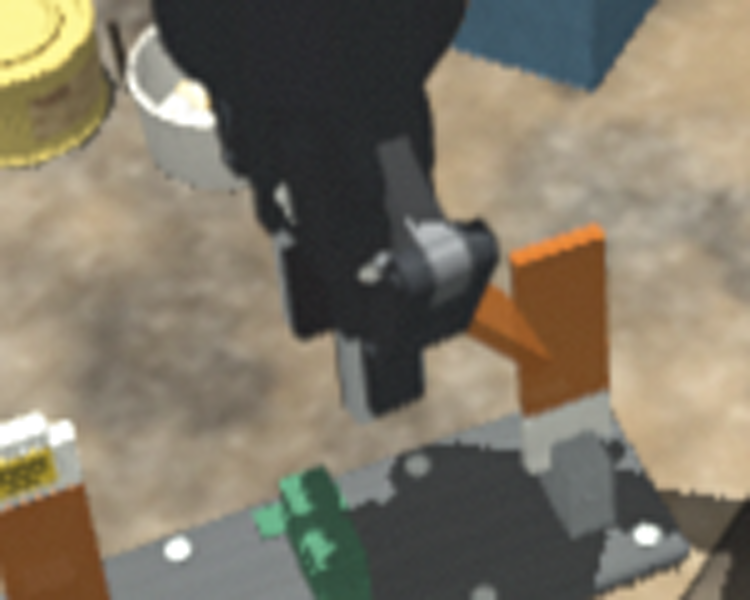

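View pics/t13.png

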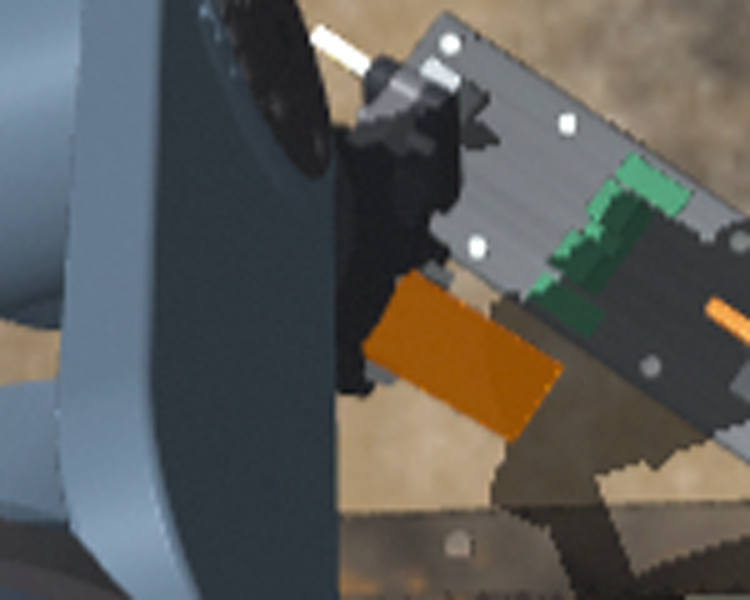

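```bash
cat > pose.py <<'E'
from h import *
np.set_printoptions(precision=2,suppress=True)
def pose():
    s=viewer.snapshot("top"); sn=manip.sense(); Rt=R.from_quat(sn["tool_rot"]).as_matrix(); C=cloud(s)
    u,v=proj(s,sn["tcp_pos"])[0].astype(int)
    hsv=cv2.cvtColor(s["img"],cv2.COLOR_RGB2HSV)
    m=((hsv[...,0]<20)&(hsv[...,1]>180)&(hsv[...,2]>90))
    w=np.zeros_like(m); w[max(v-60,0):v+60,max(u-60,0):u+60]=1
    d=np.linalg.norm(C-sn["tcp_pos"],axis=2); m&=(w>0)&(d<.09)
    n,l,st,_=cv2.connectedComponentsWithStats(m.astype(np.uint8)); i=1+np.argmax(st[1:,4]); m=l==i
    P=(C[m]-sn["tcp_pos"])@Rt*1000   # tool frame: x down, y jaw, z = side
    c=P.mean(0); U,S,V=np.linalg.svd(P-c); nrm=V[2]; res=S[2]/np.sqrt(len(P))
    print("tcp",sn["tcp_pos"]*1000,"n",len(P),"centroid",c,"normal(tool)",nrm,"res",res)
    print("min/max",P.min(0),P.max(0))
    print("tool z in world",Rt[:,2])
    return P,s
if __name__=="__main__": pose()
E
python3 pose.py
```

```text
tcp [448.08 258.23 202.36] n 678 centroid [ 7.75 -2.22 28.59] normal(tool) [-0.6  -0.05  0.8 ] res 1.004720172849374
min/max [-21.14 -18.25   8.16] [38.82 13.97 50.95]
tool z in world [-0.45 -0.89  0.  ]
```

```bash
python3 - <<'E'
from h import *
s=viewer.snapshot("top"); C=cloud(s)
for x in np.arange(.60,.36,-.02):
    print("%.2f"%x,[int(1000*np.max(np.r_[C[...,2][(abs(C[...,0]-x)<.01)&(abs(C[...,1]-y)<.01)],-.1])) for y in np.arange(.14,-.12,-.02)])
E
```

```text
0.60 [4, 3, 3, 3, 4, 3, 4, 4, 76, 20, 21, 24, 20]
0.58 [3, 4, 3, 4, 3, 4, 4, 4, 77, 11, 13, 20, 19]
0.56 [3, 4, 4, 4, 4, 3, 5, 4, 78, 78, 78, 77, 76]
0.54 [5, 5, 4, 3, 5, 4, 3, 3, 32, 3, 4, 4, 3]
0.52 [3, 3, 3, 4, 4, 4, 3, 4, 5, 4, 3, 4, 3]
0.50 [10, 4, 4, 4, 4, 4, 4, 5, 4, 4, 3, 3, 6]
0.48 [39, 12, 3, 4, 5, 3, 4, 4, 3, 3, 2, 4, 11]
0.46 [43, 12, 3, 5, 4, 3, 5, 3, 4, 3, 3, 3, 14]
0.44 [129, 12, 5, 3, 3, 2, 3, 3, 4, 3, 4, 4, 17]
0.42 [11, 3, 3, 4, 4, 4, 3, 4, 4, 4, 4, 11, 16]
0.40 [4, 4, 4, 3, 4, 6, 5, 3, 5, 3, 5, 4, 14]
0.38 [5, 5, 4, 5, 4, 4, 4, 5, 4, 4, 5, 4, 5]
```

```bash
python3 -m crank '[0.2,7,-55,0,0, 0.2,14,-110,0,0, 0.2,21,-165,0,0, 0.2,27,-223,-30,0, 0.2,27,-223,-80,0, 0.2,27,-223,-120,0, 0.2,27,-223,-150,0, 0.2,27,-223,-158,0]' 25
python3 pose.py
```

```text
t: 10.88
tcp_pos: [0.4743, 0.0354, 0.043]
tool_rot: [-0.601, -0.372, 0.603, -0.37]
force: [-0.0, 0.4, -0.3]
finger_gap: 0.325Traceback (most recent call last):
  File "pose.py", line 17, in <module>
    if __name__=="__main__": pose()
                             ~~~~^^
  File "pose.py", line 10, in pose
    n,l,st,_=cv2.connectedComponentsWithStats(m.astype(np.uint8)); i=1+np.argmax(st[1:,4]); m=l==i
                                                                       ~~~~~~~~~^^^^^^^^^^
    return _wrapfunc(a, 'argmax', axis=axis, out=out, **kwds)
    return bound(*args, **kwds)
ValueError: attempt to get argmax of an empty sequence
```

```bash
python3 -m crank '[0.2,0,0,-5,0, 0.2,1,2,-8,0, 0.2,2,4,-10,0, 0.2,4,8,-12,0]' 25
python3 - <<'E'
from h import *
s=viewer.snapshot("side"); sn=manip.sense(); u,v=proj(s,sn['tcp_pos'])[0].astype(int); zoom(s,"s14.png",u-75,v-70,u+75,v+50,5)
s=viewer.snapshot("wrist"); zoom(s,"w14.png",160,200,480,460,2.4)
E
```

```text
t: 11.42
tcp_pos: [0.4803, 0.0433, 0.0342]
tool_rot: [0.603, 0.37, -0.601, 0.372]
force: [-0.3, -1.1, 0.9]
finger_gap: 0.318
```

View pics/s14.png

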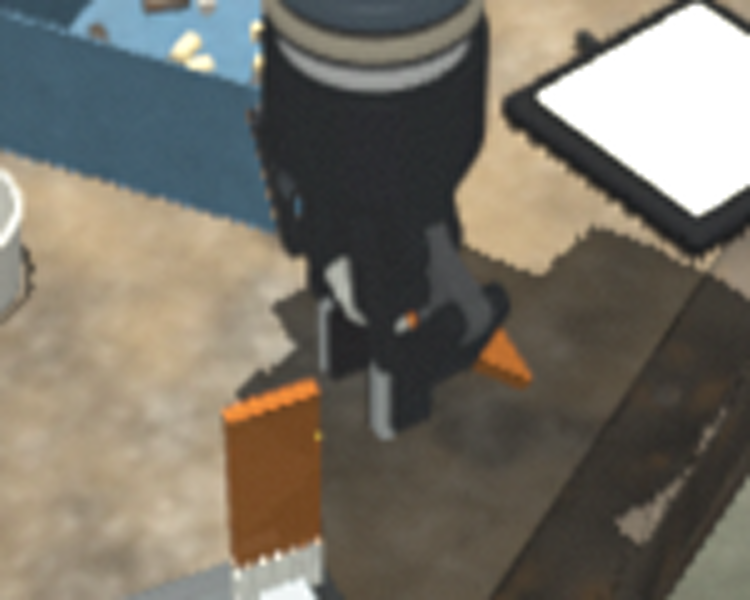

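View pics/w14.png

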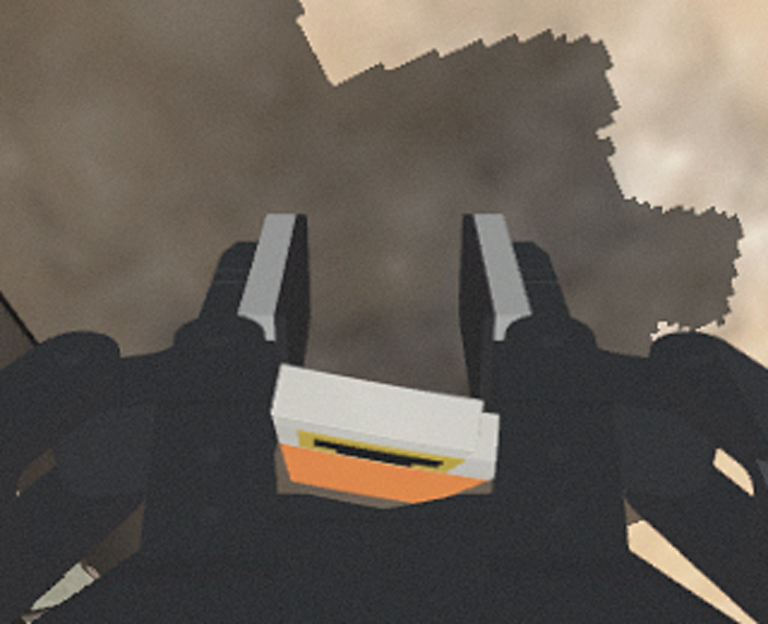

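```bash
python3 -m crank '[0.2,2,4,-2,0, 0.2,4,8,-4,0, 0.35,4,8,-4,0, 0.5,4,8,-4,0, 0.6,4,8,-4,0, 0.6,4,8,-4,0]' 25
python3 - <<'E'
from h import *
s=viewer.snapshot("side"); sn=manip.sense(); u,v=proj(s,sn['tcp_pos'])[0].astype(int); zoom(s,"s15.png",u-75,v-70,u+75,v+50,5)
s=viewer.snapshot("wrist"); zoom(s,"w15.png",160,200,480,460,2.4)
E
```

```text
t: 12.28
tcp_pos: [0.4831, 0.0514, 0.0286]
tool_rot: [-0.602, -0.371, 0.602, -0.371]
force: [0.6, 0.6, -0.1]
finger_gap: 0.601
```

View pics/s15.png

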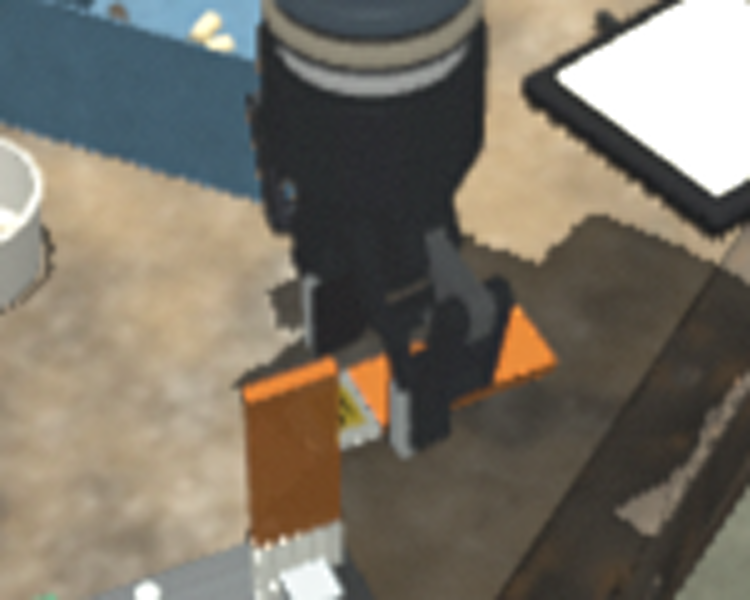

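View pics/w15.png

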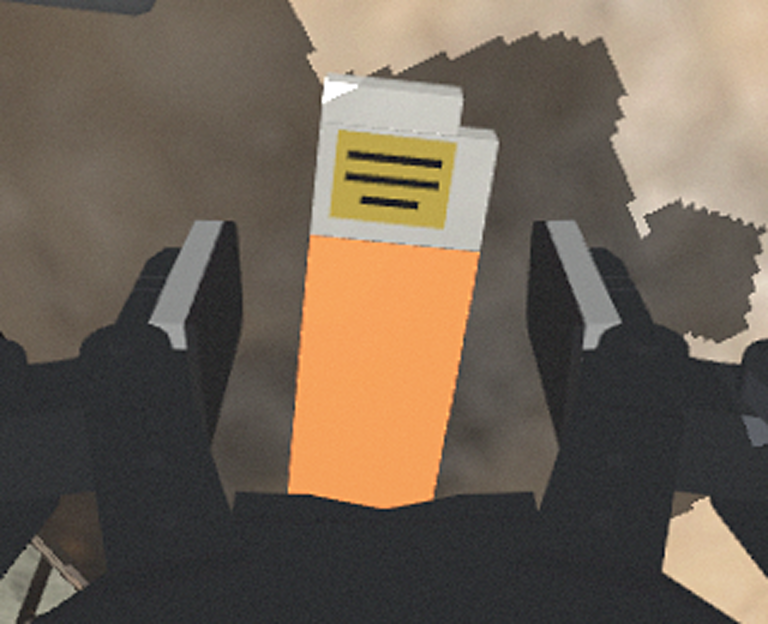

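```bash
cat > flat.py <<'E'
from h import *
np.set_printoptions(precision=2,suppress=True)
E
python3 - <<'E'
from flat import *
s=viewer.snapshot("wrist"); sn=manip.sense()
f=lambda a:np.array(a)/2.4+[160,200]-.3
p=wray(s,f([(310,235),(480,252),(292,480),(437,485),(497,142),(462,88)]),.006)*1000
A=p[:2].mean(0)[:2]; w=p[1]-p[0]; print(p[:,:2], "width",np.linalg.norm(w[:2]))
print("notch floor-right to boundary",np.linalg.norm(p[4]-p[1]))
wd=w[:2]/np.linalg.norm(w[:2])
e1=(p[0]-p[2])[:2]; e2=(p[1]-p[3])[:2]; 
for e in (e1,e2): print("axis deg",np.degrees(np.arctan2(e[1],e[0])),e)
ax=e1/np.linalg.norm(e1)+e2/np.linalg.norm(e2); ax/=np.linalg.norm(ax); print("axis",ax, "perp check",ax@wd)
mid=A-22*ax; print("mid",mid,"frosted centre",A+14*ax,"far ends",A+28*ax,A-72*ax)
Rt=R.from_quat(sn["tool_rot"]).as_matrix(); j=Rt[:2,1]; print("tcp",sn["tcp_pos"]*1000,"jaw deg",np.degrees(np.arctan2(j[1],j[0])),"need",np.degrees(np.arctan2(ax[1],ax[0]))-90)
E
```

```text
[[473.94  63.62]
 [498.81  47.27]
 [443.21  15.89]
 [468.99   1.56]
 [509.89  64.64]
 [508.66  75.77]] width 29.76211524392866
notch floor-right to boundary 20.59780558903718
axis deg 57.22566903501432 [30.73 47.72]
axis deg 56.87622119966419 [29.82 45.71]
axis [0.54 0.84] perp check -0.006200855691299511
mid [474.41  36.98] frosted centre [493.99  67.19] far ends [501.6   78.94] [447.21  -4.97]
tcp [483.17  51.35  28.62] jaw deg -26.76648344203496 need -32.949054882660754
```

```bash
python3 -m crank '[0.6,-4,-7,0,-0.05, 0.6,-8.8,-14.4,0,-0.108, 0.6,-8.8,-14.4,0,-0.108, 0.45,-8.8,-14.4,0,-0.108, 0.3,-8.8,-14.4,0,-0.108, 0.2,-8.8,-14.4,0,-0.108, 0.2,-8.8,-14.4,0,-0.108]' 40
python3 - <<'E'
from h import *
sn=manip.sense(); print(sn['tcp_pos'],sn['force'])
s=viewer.snapshot("wrist"); zoom(s,"w16.png",160,200,480,460,2.4)
E
```

```text
t: 13.3
tcp_pos: [0.4746, 0.037, 0.0289]
tool_rot: [0.621, 0.338, -0.621, 0.338]
force: [-0.4, -1.2, 5.2]
finger_gap: 0.319
[0.47456133 0.03703538 0.02891731] [-0.37321323 -1.19913316  5.2437386 ]
```

View pics/w16.png

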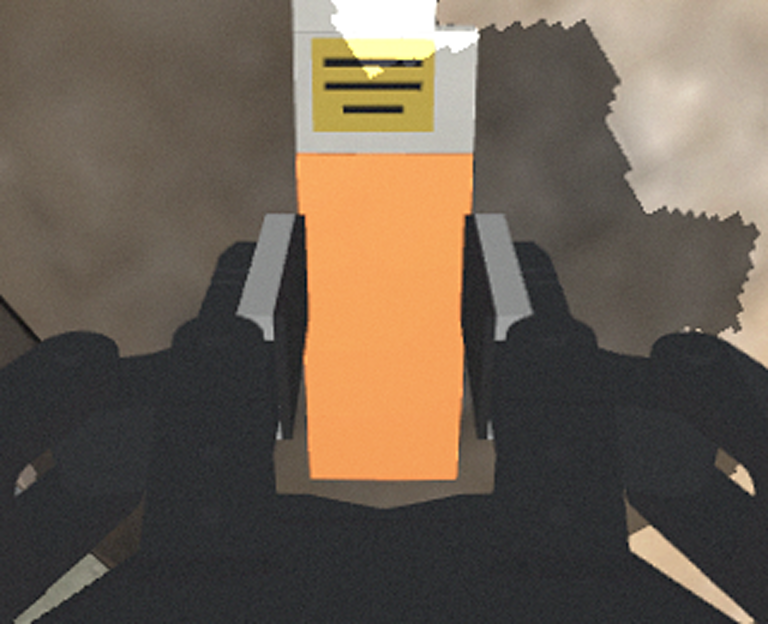

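```bash
python3 -m crank '[0.2,0,0,8,0, 0.2,0,0,20,0, 0.2,0,0,35,0, 0.2,0,0,60,0, 0.2,0,0,60,0]' 40
python3 - <<'E'
from h import *
sn=manip.sense(); print(sn['tcp_pos'],sn['force'])
s=viewer.snapshot("wrist"); zoom(s,"w17.png",160,200,480,460,2.4)
s=viewer.snapshot("side"); u,v=proj(s,sn['tcp_pos'])[0].astype(int); zoom(s,"s17.png",u-75,v-70,u+75,v+50,5)
E
```

```text
t: 13.98
tcp_pos: [0.4757, 0.0369, 0.0907]
tool_rot: [0.623, 0.337, -0.62, 0.339]
force: [0.2, -0.6, -0.8]
finger_gap: 0.325
[0.4756593  0.03690506 0.0907368 ] [ 0.24412745 -0.57666304 -0.81531407]
```

View pics/w17.png

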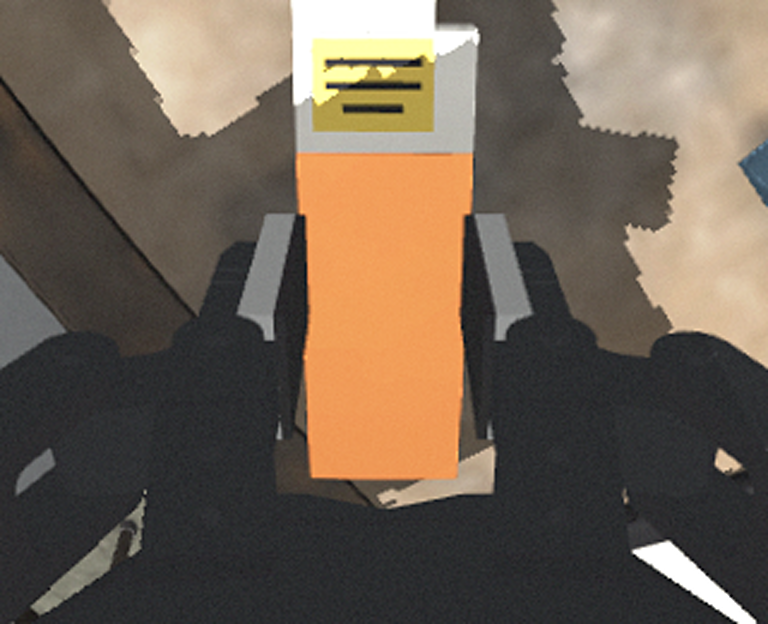

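View pics/s17.png

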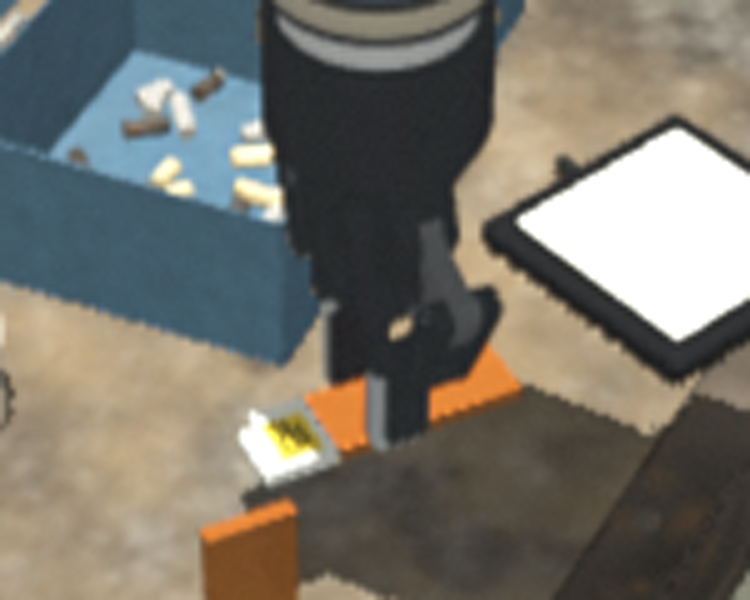

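```bash
python3 -m crank '[0.2,-9,-45,20,0, 0.2,-18,-90,36,0, 0.2,-27,-135,36,0, 0.2,-36,-180,36,0, 0.2,-42,-215,36,0, 0.2,-45,-228,36,0, 0.2,-45,-228,36,0]' 40
python3 - <<'E'
from flat import *
sn=manip.sense(); print(sn['tcp_pos'],sn['force'])
s=viewer.snapshot("wrist"); zoom(s,"w18.png",160,140,480,460,1.8)
t=viewer.snapshot("side"); zoom(t,"s18.png",300,150,460,270,5)
c=viewer.snapshot("top"); zoom(c,"t18.png",360,200,500,320,5)
hsv=cv2.cvtColor(t["img"],cv2.COLOR_RGB2HSV)
E
```

```text
t: 14.95
tcp_pos: [0.4289, -0.191, 0.1241]
tool_rot: [-0.621, -0.338, 0.622, -0.337]
force: [0.4, 0.3, -0.7]
finger_gap: 0.321
[ 0.43 -0.19  0.12] [ 0.43  0.3  -0.72]
```

View pics/w18.png

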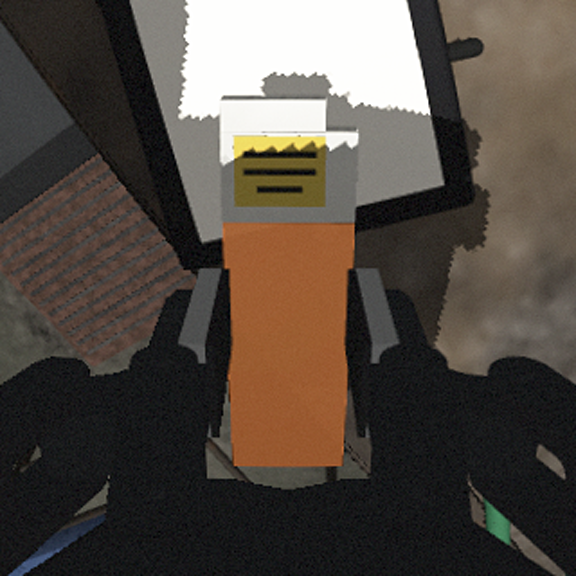

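View pics/s18.png

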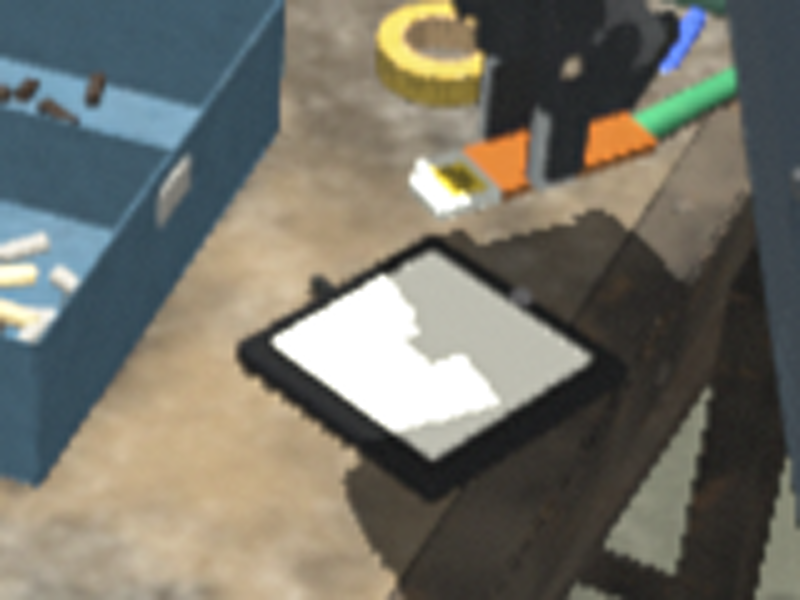

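View pics/t18.png

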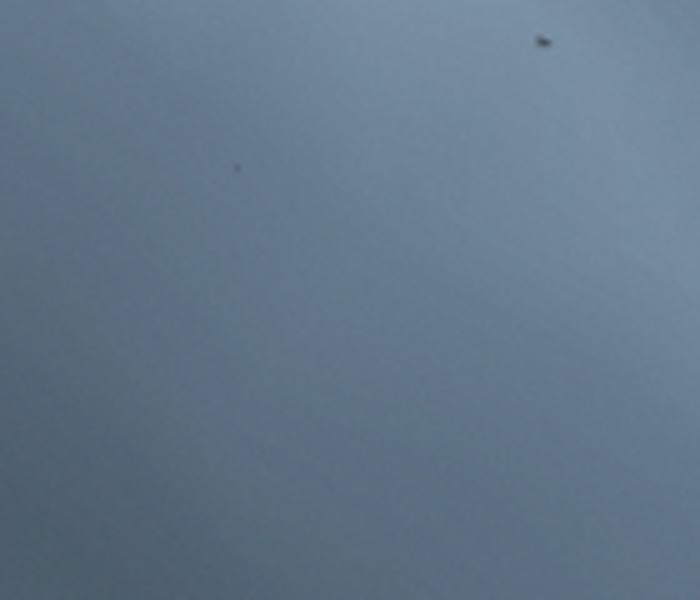

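```bash
python3 - <<'E'
from flat import *
sn=manip.sense(); s=viewer.snapshot("wrist"); t=viewer.snapshot("side"); print(sn["t"],sn["tcp_pos"]*1000)
f=lambda a:np.array(a)/1.8+[160,140]-.3
g=lambda a:np.array(a)/5+[300,150]-.4
for z in (.100,.102,.104):
    p=wray(s,f([(222,223),(355,222),(235,466),(342,466),(221,99),(325,99)]),z)*1000
    A=p[:2,:2].mean(0); B=p[2:4,:2].mean(0); ax=(A-B)/np.linalg.norm(A-B); print(z,"w",np.linalg.norm(p[1]-p[0]),np.linalg.norm(p[3]-p[2]),"L",np.linalg.norm(A-B),"tipL",np.linalg.norm(p[4]-p[0]),"frosted",A+14*ax)
c=ray(t,g([(272,345),(432,248),(592,357),(432,460)]),.013)*1000; print("pad side",c[:,:2].mean(0),np.linalg.norm(np.roll(c,-1,0)-c,axis=1))
e=ray(t,g([(440,215),(500,205)]),.096)*1000; print(e)
q=ray(t,g([(410,178),(440,210),(497,198),(463,148)]),.102)*1000; print("frost side",q[:,:2],q[:,:2].mean(0),np.linalg.norm(np.roll(q,-1,0)-q,axis=1))
# depth-based plane of slide from side camera & label normal
C=cloud(t); h=cv2.cvtColor(t["img"],cv2.COLOR_RGB2HSV)
d=np.linalg.norm(C-sn["tcp_pos"],axis=2); m=(C[...,2]>.085)&(C[...,2]<.115)&(d<.09)&(h[...,2]>140)
P=C[m]*1000; print(len(P),P.mean(0)); k=np.linalg.svd(P-P.mean(0))[2][2]; print("normal",k)
# wrist depth profile
Z=s["range_z"]
for uv in [(288,120),(288,200),(288,300),(288,400),(288,450)]:
    u,v=f(uv).astype(int); r=np.hypot(u-s["cx"],v-s["cy"])/s["fx"]; 
    w0=wray(s,(u,v),0.1)[0]; o=np.array(s["origin"]); dd=(w0-o)/np.linalg.norm(w0-o); fw=R.from_quat(s["attitude"]).as_matrix()[:,2]
    print(uv,(o+dd*Z[v,u]/(dd@fw))*1000)
E
```

```text
15.1 [ 429.02 -189.49  124.34]
0.1 w 29.974918487693728 29.22141244003754 L 71.67793887054063 tipL 28.257000596572944 frosted [ 447.48 -159.38]
0.102 w 29.548801101387017 28.80600674349656 L 70.65897977045476 tipL 27.85530478398809 frosted [ 447.89 -158.75]
0.104 w 29.12268371508023 28.390601046955535 L 69.64002067036888 tipL 27.453608971403195 frosted [ 448.3  -158.12]
pad side [ 450.98 -161.06] [95.39 92.82 93.65 91.52]
[[ 446.08 -144.07   96.  ]
 [ 428.91 -161.58   96.  ]]
frost side [[ 463.26 -151.96]
 [ 444.45 -139.64]
 [ 428.93 -157.6 ]
 [ 454.03 -180.11]] [ 447.67 -157.33] [22.49 23.74 33.72 29.62]
351 [ 433.47 -178.73  101.16]
normal [-0.02  0.02  1.  ]
(288, 120) [ 452.4 -151.1  100. ]
(288, 200) [ 442.74 -165.99  100.48]
(288, 300) [ 428.83 -187.45   99.32]
(288, 400) [ 413.6  -210.94  100.55]
(288, 450) [ 403.89 -225.89   99.53]
```

```bash
python3 -m crank '[0.2,2,-2,2,0, 0.2,2,-2,2,0, 0.2,2,-2,2,0, 0.2,2,-2,2,0, 0.2,2,-2,2,0, 0.2,2,-2,2,0]' 40
python3 - <<'E'
from flat import *
sn=manip.sense(); s=viewer.snapshot("wrist"); print(sn["t"],sn["tcp_pos"]*1000,sn["force"],sn["finger_gap"],np.abs(sn["qd"]).max())
zoom(s,"w19.png",160,140,480,460,1.8)
t=viewer.snapshot("side"); cv2.imwrite("pics/s19.png",t["img"][:,:,::-1])
E
```

```text
t: 15.95
tcp_pos: [0.4313, -0.193, 0.1266]
tool_rot: [-0.621, -0.338, 0.621, -0.338]
force: [0.4, -1.1, -0.3]
finger_gap: 0.319
15.95 [ 431.32 -192.99  126.59] [ 0.36 -1.08 -0.28] 0.3193388097234503 0.0013412555664780502
```

View pics/w19.png

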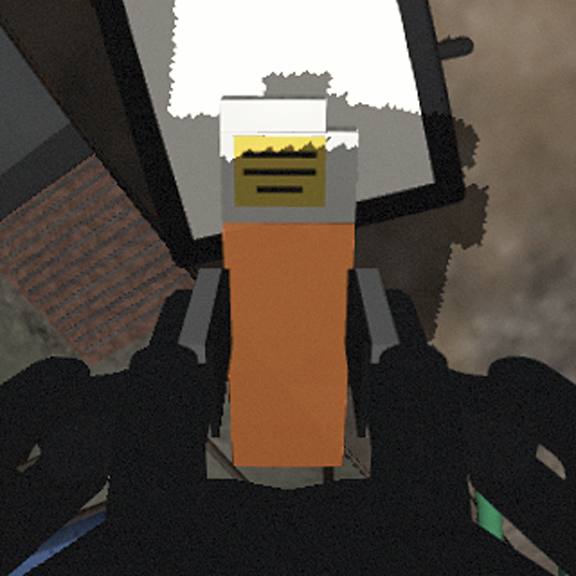

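View pics/s19.png

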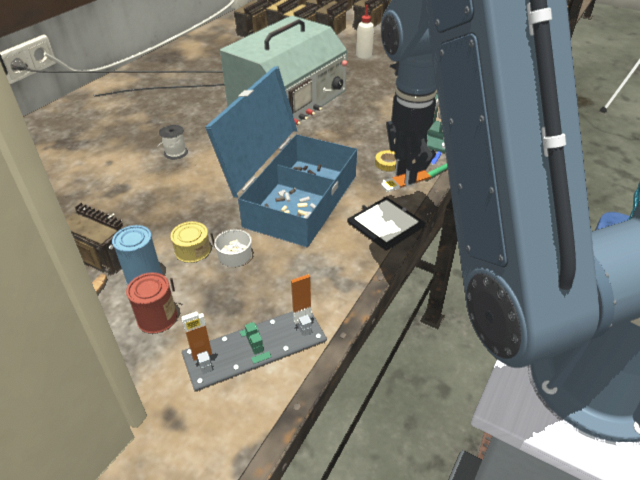

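```bash
python3 -c "
from station import workorder
print(workorder.sign_off())"
```

```text
the job is handed in; nothing more can be done
None
```

I handed the job in at about 16 s. The arm is holding the slide from the green slot level over the light pad, label side up. It grips the amber part at mid-length, about 11 mm short of the frosted end.

**Last checks**
- **Position:** the middle of the frosted end is within about 2 mm of the pad centre, going by the wrist and side cameras. The arm blocked the top camera at the end, so it could not confirm this.
- **Height and level:** the slide is about 10 cm above the bench. Depth readings taken just before a final 3 mm correction showed it within about 1–2° of level.
- **Label and notch:** the label is up and the notch is at the upper right, as expected. The slide had not moved in the grip, and the contact force was about zero.
- **Other slides:** both are still standing in their slots.

**What did not go as planned**
- **Hard touch on the way in:** on the first descent the wide-open fingers pressed on something, most likely the tops of the neighbouring slides. The wrist force reached about 41 N. I backed off, narrowed the fingers and went in again. I can't tell whether this counts against the 40 N limit on pressing, since it may have been shared between two contacts and was on the finger linkage.
- **Slip while tilting:** I tried to tilt the slide against the slot edge, but it jammed and slipped in the grip.
- **Laid down midway:** to mend the grip I laid the slide flat on the open bench, label up, and picked it up again by its long edges at the middle. It was not put down again after that.

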